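# Clamp a square tube with the click wrench

### The job

Push the square steel tube along its channel until its open end is fully home against the end stop. Then turn the click wrench on the clamp screw clockwise by its handle until the handle clicks over at its knuckle; stop there, do not force the handle on to the end of its knuckle play. Let the handle come back straight and leave the tube home and held under the clamp pad; push gently throughout and leave the other things on the table alone.

Things in the scene. Friction and masses are not known exactly. Their poses are not given: they have to be found in the camera images.
- fixture: grey steel clamping fixture, bolted down: base plate 150 x 225 mm, 10 mm thick; origin on the table under the clamp screw, y along the channel towards its open end, z up. A bridge (44 mm wide along y, top 82 mm, underside 64 mm above the table) spans the channel from a post on its +x side and carries the screw
- stop_face (a point): centre of the end stop's inner face, 25 mm above the table; axes as the fixture's, so the channel runs from here along +y. Its two side rails (14 mm wide, tops 28 mm above the table, 33 mm apart) reach 140 mm along y from here, the base plate 195 mm
- tube_mid (a point): centre of the dark steel square tube, 30 x 30 mm, 180 mm long along its y, about 0.35 kg, lying loose in the channel with 1.5 mm play each side, underside 10 mm above the table; origin half-way along and half-way up
- tube_nose (a point): centre of the tube's open end (tube y = -90 mm), the end that must meet the end stop; at the start 30 to 75 mm short of it. Home means within about 2 mm
- tube_cap (a point): centre of the outer face of the black plastic cap on the tube's other end (tube y = +90 mm); push here along the fixture's -y. When home it is 40 mm beyond the rails' ends but 15 mm short of the edge of the base plate (top 10 mm above the table)
- screw_axis (a point): point on the vertical axis of the clamp screw, 101 mm above the table, at the wrench's mid height, 35 mm along the fixture's y from the stop face; axes as the fixture's. The turn needed is not known beforehand (0.4 to 1 rad, clockwise seen from above); it stiffens as it turns and stays where it is left
- wrench_grip (a point): middle of the rubber hand grip of the click wrench, 150 mm from the screw axis, 101 mm above the table; x points outward along the handle, z up. Grip 24 mm wide, 22 mm high, from 110 to 210 mm from the axis, only air below. The wrench stays on the screw. The sideways push needed rises from about 6 N to 11 N at the click
- click (a joint): bend of the handle at its brass knuckle pin (30 mm from the screw axis), rad: 0 straight, grows clockwise. A spring keeps it at 0 until the screw is tight, then it gives way (clicks): clearly tripped beyond 0.1, the push falling by a third by 0.2; past 0.26 is forcing it, hard stop at 0.32. Let go, it springs straight, the screw stays
- pad_face (a point): underside centre of the round rubber clamp pad (26 mm across) under the bridge. It comes down about 10 mm per rad of screw, clears the tube at the start and rests on its top (40 mm above the table) when it clamps
- disc: bystander: a flap disc 114 mm across, 12 mm thick, lying flat; origin under its centre
- offcut: bystander: an offcut of steel angle 40 x 40 mm, 140 mm long along x; origin under its middle
- grinder: bystander: an angle grinder about 290 mm long along x, 75 mm high; origin under its body
Not all that is in view belongs to the job. What is shaped like the part that bears tube_mid but brown is not meant.

How it is judged:
By the outcome, as a careful person would: the job done as asked, in the order asked, and still so for the second after the job is handed in, with the robot touching nothing.
It also fails if it takes over 72 s, if anything falls off the work surface, if the arm or the gripper's body presses on something with over 40 N, if the wrist force passes 120 N, or if a joint passes its speed limit or range.

### The arm

A 7-joint arm with a two-finger parallel gripper is mounted at the origin on the work surface. World frame = base frame: x ahead of the robot, y to its left, z up, the work surface at z = 0. Lengths are in m, angles in rad, forces in N, time in s.
With the tool pointing down it reaches from about 0.35 to 0.9 m from the base axis. Payload 8.1 kg.
Tool frame: the origin (TCP) lies midway between the tips of the shut fingers; the grasp point (between the pads) lies 19 mm behind it; z points along the fingers, y is the direction in which the jaws open and shut (so a half turn about z gives the same grasp; the last joint's range is limited). The gripper opens to 85 mm and grips with 20 to 120 N. Pads are 22 mm wide; open, the fingers measure 114 mm over their backs; the gripper's body (76 mm by 85 mm) begins 54 mm behind the grasp point. The pads swing forward as they close: fully open they stand 13 mm farther back than shut.
Start: joints at [1.216, 0.434, 0.025, 1.573, -0.012, 1.134, -0.075], TCP at [0.156, -0.605, 0.231] pointing down, gripper open.
Joint ranges: [-2.62, 2.62], [-0.44, 2.09], [-1.27, 1.32], [0.08, 2.57], [-1.32, 4.46], [0.12, 2], [-2.74, 2.74]. Speed limits (rad/s): [2.22, 2.22, 3.01, 3.01, 3.14, 3.14, 3.14].

### API

Orientations are given as a 3x3 rotation matrix whose columns are the frame's x, y, z axes.
In Python, from cell import ctrl gives the robot as it stands. The module is installed in compiled form; this text tells all that it offers.
- The arm moves only by the tool play_rows, never from a script. Its arguments are lists of equal length, an entry for each row: "dp": the shift along the tool's x, y, z in m, a list of three; "dr": the turn, a rotation vector about the tool's x, y, z in degrees, a list of three; "fingers": the opening in per cent of the stroke, from 0 (shut) to 100 (fully open). A call has 1 to 20 rows; each row shifts and turns the commanded pose from where the row before left it, along the tool's axes as they then stand; what a row does not reach is not made up. A row lasts 1/10 s, in which the tool goes at most 50 mm and 8.59 degrees, less where a joint would pass 70% of its speed; a pose out of reach is approached as far as the arm can. A call is refused whole if a number of a shift passes 0.05 or a number of a turn 8.59, either way. A call with a gripper value outside its range is refused whole. The fingers move at their own pace and stop on an object; "squeeze" is the grip in N (left out, the last holds). Time passes only in rows, so rows that do not move let the fingers close. It gives the time, the measured TCP pose, the force and the opening at its end, in the units of the state.
- ctrl.get_obs(): the state, without advancing time (a new reading comes with each control period).
- ctrl.capture(name): name is "scene" or "side" or "wrist"; returns the picture (420x560x3 uint8, red, green, blue); there is no depth.
- ctrl.camera_model(name): a dict with "mtx" (3x3 intrinsics, pixels), "T" (4x4, takes a point from camera to world coordinates). Camera axes: x right, y down, z forward; pixel columns grow to the right and rows downward; lengths in m; the calibration is good to about 2 mm. A picture is of the moment at which its call begins: read the wrist's pose just before it. camera_model takes no time and is no camera call; for the wrist camera it gives the pose at the moment of the call.
- ctrl.close_job(): hands the job in, once; it reports no verdict.
Trained networks look in the newest picture that a camera, given by its name, has taken for a name from the list of things; names that differ only in an ending like _2 or _b are one class to them, and where a whole thing is asked for, a point or a joint stands for the part that bears it (a point fixed in the world has none). Each returns a list of dicts, best first, with "conf" (0 to 1); they miss things now and then, are a little off and sometimes report something else, mostly with a low value. They report only what shows in the picture. A call takes as long as a camera call. They do not tell look-alikes from the thing itself.
- ctrl.masks_of(camera, target): "pixels" (420x560 bool, what is visible of it) and "extent" ([left, top, right, bottom] in pixels, round what is visible of it).
The state is a dict: "t": time; "joint_positions": joint angles; "qvel": joint speeds; "joint_torque": joint torques, N m; "eef_pos": TCP position; "eef_rot": TCP orientation; "wrist_force": force on the tool from outside, world axes, zero at the start; "wrist_torque": the same for the moment, N m; "finger_gap": opening from 0.0 (shut) to 1.0 (fully open).
Only numpy, scipy, OpenCV 4.12 (cv2) and the standard library are available. Lean on these libraries where they do the work, as an engineer would, in place of code of your own. Each camera call takes 0.05 s, during which the arm holds its last target.

## Working session

There is one attempt and no reset: what is moved stays moved. The work goes in short steps, Python scripts to look and compute and a tool call to move; the robot and the scene stay as the last step left them, time stands still between calls to the robot, and variables do not carry over. Pictures are saved under pics/ and viewed, and the job is handed in when it is done.

Besides the shell and the picture viewer there is one more tool, called as a command line: name --argument value ..., lists and objects as JSON in quotes. play_rows: Moves the arm, as the interface text tells. Its arguments: {"type":"object","properties":{"dp":{"type":"array","items":{"type":"array","items":{"type":"number"}}},"dr":{"type":"array","items":{"type":"array","items":{"type":"number"}}},"fingers":{"type":"array","items":{"type":"number"}},"squeeze":{"type":"number"}},"required":["dp","dr","fingers"]}

```bash
mkdir -p pics
python3 - <<'E'
from cell import ctrl
import cv2,numpy as np
o=ctrl.get_obs();print({k:np.round(v,3).tolist() for k,v in o.items()})
for n in ["scene","side","wrist"]:
    im=ctrl.capture(n);cv2.imwrite(f"pics/{n}0.png",im[:,:,::-1])
    m=ctrl.camera_model(n);print(n,np.round(m["mtx"],1).tolist(),np.round(m["T"],4).tolist())
E
```

```text
{'t': 0.0, 'joint_positions': [1.216, 0.435, 0.025, 1.574, -0.012, 1.134, -0.075], 'qvel': [-0.001, -0.001, -0.001, -0.0, -0.001, -0.0, -0.0], 'joint_torque': [0.0, -67.048, 1.025, -31.622, 0.015, 0.012, 0.0], 'eef_pos': [0.156, -0.605, 0.231], 'eef_rot': [[0.968, 0.249, -0.001], [0.249, -0.968, 0.001], [-0.0, -0.002, -1.0]], 'wrist_force': [-0.122, -0.216, 0.059], 'wrist_torque': [-0.029, -0.022, 0.001], 'finger_gap': 0.999}
scene [[390.8, 0.0, 277.5], [0.0, 390.8, 204.9], [0.0, 0.0, 1.0]] [[-0.0494, 0.8217, -0.5677, 1.092], [0.9987, 0.0335, -0.0384, 0.0996], [-0.0125, -0.5689, -0.8223, 0.9063], [0.0, 0.0, 0.0, 1.0]]
side [[395.4, 0.0, 279.8], [0.0, 395.4, 212.2], [0.0, 0.0, 1.0]] [[-0.9988, -0.0064, 0.0482, 0.5027], [-0.043, 0.5822, -0.8119, 1.0575], [-0.0228, -0.813, -0.5818, 0.8222], [0.0, 0.0, 0.0, 1.0]]
wrist [[334.5, 0.0, 280.6], [0.0, 334.5, 208.0], [0.0, 0.0, 1.0]] [[0.2489, -0.9242, -0.2895, 0.2301], [-0.9685, -0.2378, -0.0734, -0.5864], [-0.001, 0.2987, -0.9543, 0.3753], [0.0, 0.0, 0.0, 1.0]]
```

View pics/scene0.png

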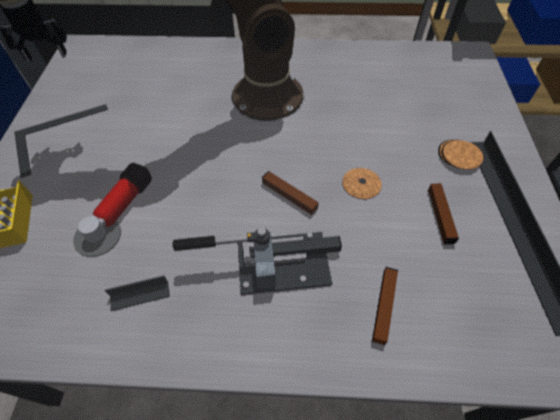

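View pics/side0.png

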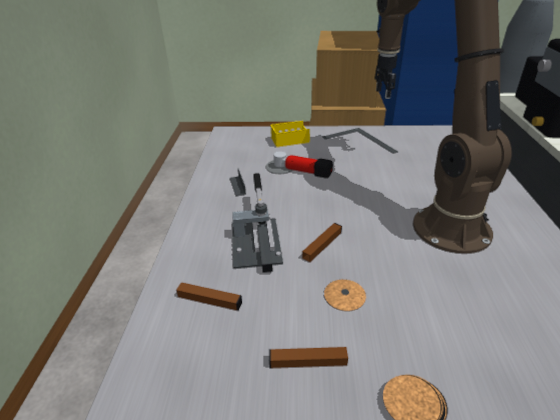

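View pics/wrist0.png

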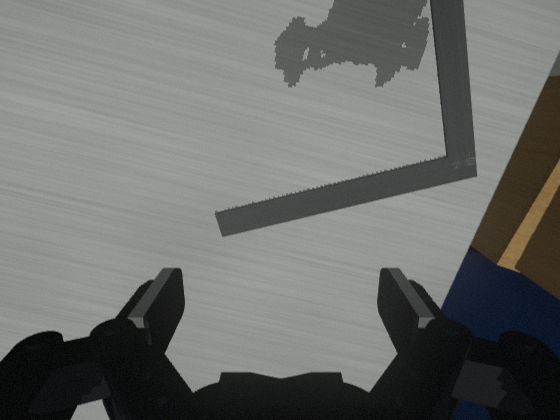

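```bash
cat > h.py <<'E'
import cv2,numpy as np
from cell import ctrl
def ray(n,px,z,m=None):
    m=m or ctrl.camera_model(n);T=m["T"];K=m["mtx"]
    d=T[:3,:3]@np.linalg.solve(K,np.array([px[0],px[1],1.0]));c=T[:3,3]
    return c+d*(z-c[2])/d[2]
def proj(n,P,m=None):
    m=m or ctrl.camera_model(n);T=m["T"];q=T[:3,:3].T@(np.asarray(P)-T[:3,3]);q=m["mtx"]@q
    return q[:2]/q[2]
E
python3 - <<'E'
from h import *
for n,(x0,y0,x1,y1) in {"scene":(160,210,360,310),"side":(210,160,310,280)}.items():
    im=ctrl.capture(n)
    for t in ["fixture","tube_mid","tube_cap","wrench_grip","click"]:
        r=ctrl.masks_of(n,t)
        for d in r[:3]:
            ys,xs=np.nonzero(d["pixels"]);rr=cv2.minAreaRect(np.c_[xs,ys].astype(np.float32))
            print(n,t,round(d["conf"],2),np.round(d["extent"]),len(xs),np.round(rr[0],1),np.round(rr[1],1),round(rr[2],1))
    c=cv2.resize(im[y0:y1,x0:x1],None,fx=4 if n=="scene" else 5,fy=4 if n=="scene" else 5,interpolation=cv2.INTER_CUBIC)
    cv2.imwrite(f"pics/{n}1.png",c[:,:,::-1])
E
```

```text
scene fixture 0.58 [172. 226. 335. 295.] 5080 [252.3 260.4] [ 65.1 155.1] 84.3
scene tube_mid 0.96 [428. 183. 458. 247.] 964 [442.2 213.3] [63.9 16.1] 71.6
scene tube_mid 0.86 [276. 238. 344. 256.] 995 [306.7 246.2] [16.1 69.1] 84.3
scene tube_mid 0.63 [260. 172. 322. 216.] 932 [289.9 191.9] [64.1 15.6] 33.0
scene tube_cap 0.92 [261. 169. 319. 215.] 896 [289.7 191.8] [63.6 14.8] 32.8
scene tube_cap 0.86 [272. 233. 339. 253.] 965 [306.5 246. ] [15.9 69. ] 85.0
scene tube_cap 0.72 [372. 265. 398. 347.] 1148 [385.2 305. ] [15.9 76.8] 9.8
scene wrench_grip 0.82 [173. 233. 255. 248.] 801 [211.1 240.5] [13.1 78.8] 84.1
scene click 0.8 [174. 234. 249. 250.] 771 [211.1 240.7] [11.9 78.9] 84.3
side fixture 0.92 [230. 175. 283. 269.] 2364 [253.3 220.5] [92.4 49.4] 84.5
side tube_mid 0.69 [269. 153. 333. 176.] 1129 [299.2 164. ] [66.2 22.7] 5.0
side tube_mid 0.67 [270. 348. 349. 369.] 1491 [307.8 357.4] [19.2 78.3] 88.2
side tube_mid 0.66 [178. 279. 243. 313.] 1047 [208.9 296. ] [65.7 17.1] 13.0
side tube_cap 0.8 [261. 225. 273. 275.] 417 [264.8 249.5] [45.4 10. ] 85.2
side tube_cap 0.68 [178. 284. 242. 314.] 974 [208.2 296.3] [65.5 16. ] 12.9
side tube_cap 0.56 [302. 224. 341. 262.] 630 [321.8 241.8] [13.4 49.5] 45.0
side wrench_grip 0.48 [254. 176. 260. 200.] 153 [257.4 186.5] [25.2  7.2] 83.7
side click 0.69 [257. 172. 262. 202.] 205 [257. 186.] [28.2  8.2] 84.3
```

View pics/scene1.png

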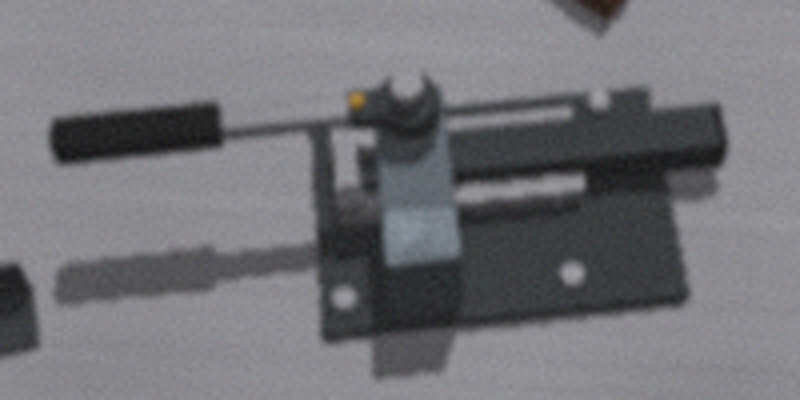

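View pics/side1.png

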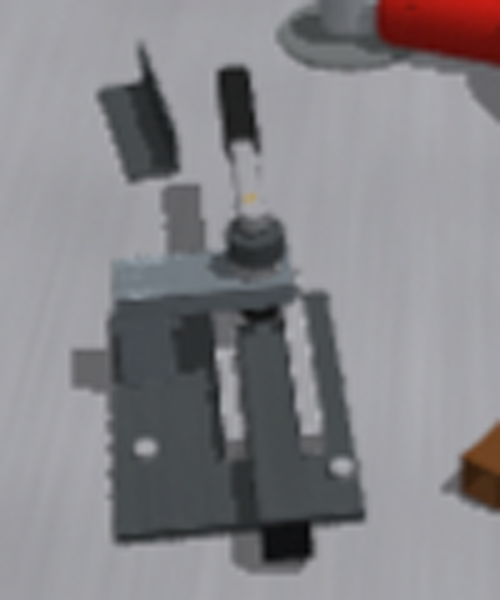

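Run:
```python
from h import *
def S(x,y):return (160+x/4,210+y/4)
def D(x,y):return (210+x/5,160+y/5)
def p(a,n,px,z):print(a,n,np.round(ray(n,px,z)*1e3,1))
p("grip out","scene",S(55,140),.101);p("grip out","side",D(233,68),.101)
p("grip in","scene",S(219,125),.101);p("grip in","side",D(242,140),.101)
p("axis","scene",S(408,100),.101);p("axis","side",D(255,238),.101)
p("knuckle","scene",S(356,100),.108);p("knuckle","side",D(249,199),.108)
p("plate+x+y","scene",S(688,298),.01);p("plate+x-y","scene",S(325,335),.01)
p("plate+x+y","side",D(115,537),.01);p("plate-x+y","side",D(364,514),.01)
p("bridge top +x-y","scene",S(387,265),.082);p("bridge top +x+y","scene",S(461,260),.082)
p("bridge top +x-y","side",D(112,258),.082);p("bridge top +x+y","side",D(112,303),.082)
p("rail -x +y end top","scene",S(648,92),.028)
p("cap top -x","scene",S(719,106),.04);p("cap top +x","scene",S(726,152),.04)
p("cap top -x","side",D(308,524),.04);p("cap top +x","side",D(263,530),.04)
p("cap bot -x","side",D(312,555),.01)
p("holes","scene",S(344,297),.01);p("holes","scene",S(573,272),.01);p("holes","side",D(145,447),.01);p("holes","side",D(342,466),.01);p("holes","scene",S(598,98),.01)
```

```text
grip out scene [ 660.4 -175.7  101. ]
grip out side [ 657.5 -189.4  101. ]
grip in scene [646.3 -80.7 101. ]
grip in side [642.3 -91.  101. ]
axis scene [624.6  29.6 101. ]
axis side [623.8  26.4 101. ]
knuckle scene [ 6.299e+02 -5.000e-01  1.080e+02]
knuckle side [630.1  -7.8 108. ]
plate+x+y scene [703.7 202.5  10. ]
plate+x-y scene [737.2 -16.6  10. ]
plate+x+y side [697.  206.6  10. ]
plate-x+y side [550. 184.  10.]
bridge top +x-y scene [722.4  23.8  82. ]
bridge top +x+y scene [717.4  65.7  82. ]
bridge top +x-y side [718.   22.8  82. ]
bridge top +x+y side [711.1  71.4  82. ]
rail -x +y end top scene [569.6 178.7  28. ]
cap top -x scene [585.2 222.6  40. ]
cap top +x scene [618.2 225.6  40. ]
cap top -x side [580.  225.2  40. ]
cap top +x side [605.5 230.7  40. ]
cap bot -x side [579.1 219.5  10. ]
holes scene [712.3  -7.5  10. ]
holes scene [689.7 132.2  10. ]
holes side [689.4 125.4  10. ]
holes side [565.1 141.1  10. ]
holes scene [564.9 147.3  10. ]
```

play_rows --dp '[[0.0318,-0.0366,0],[0.0318,-0.0366,0],[0.0318,-0.0366,0],[0.0318,-0.0366,0],[0.0318,-0.0366,0],[0.0318,-0.0366,0],[0.0318,-0.0366,0],[0.0318,-0.0366,0],[0.0318,-0.0366,0],[0.0318,-0.0366,0],[0.0318,-0.0366,0],[0.0318,-0.0366,0],[0.0318,-0.0366,0],[0.0318,-0.0366,0],[0.0318,-0.0366,0],[0.0318,-0.0366,0],[0.0318,-0.0366,0],[0.0318,-0.0366,0],[0.0318,-0.0366,0],[0.0318,-0.0366,0]]' --dr '[[0,0,0],[0,0,0],[0,0,0],[0,0,0],[0,0,0],[0,0,0],[0,0,0],[0,0,0],[0,0,0],[0,0,0],[0,0,0],[0,0,0],[0,0,0],[0,0,0],[0,0,0],[0,0,0],[0,0,0],[0,0,0],[0,0,0],[0,0,0]]' --fingers '[0,0,0,0,0,0,0,0,0,0,0,0,0,0,0,0,0,0,0,0]'

```text
t: 2.75
eef_pos: [0.5902, 0.2636, 0.2312]
eef_rot: [[0.969, 0.248, 0.0], [0.248, -0.969, -0.0], [0.0, 0.0, -1.0]]
wrist_force: [0.9, -0.5, 0.9]
finger_gap: 0.002
```

play_rows --dp '[[0,0,0],[0,0,0],[0,0,0],[0,0,0],[0,0,0],[0,0,0],[0,0,0],[0,0,0],[0,0,0],[0,0,0],[0,0,0]]' --dr '[[0,0,-8.43],[0,0,-8.43],[0,0,-8.43],[0,0,-8.43],[0,0,-8.43],[0,0,-8.43],[0,0,-8.43],[0,0,-8.43],[0,0,-8.43],[0,0,-8.43],[0,0,0]]' --fingers '[0,0,0,0,0,0,0,0,0,0,0]'

```text
t: 3.85
eef_pos: [0.5895, 0.2617, 0.231]
eef_rot: [[-0.154, 0.988, -0.0], [0.988, 0.154, 0.0], [0.0, -0.0, -1.0]]
wrist_force: [0.1, -0.4, 0.4]
finger_gap: 0.001
```

```bash
cat > st.py <<'E'
from h import *
def st():
    o=ctrl.get_obs();print({k:np.round(o[k],3).tolist() for k in ["t","joint_positions","eef_pos","eef_rot","wrist_force","finger_gap"]})
    R=o["eef_rot"];print("tool x az",np.degrees(np.arctan2(R[1][0],R[0][0])))
    # fixture coords
    a=np.radians(8.7);d=np.array(o["eef_pos"])[:2]-[.6245,.0285]
    print("fix xy",d@[np.cos(a),np.sin(a)],d@[-np.sin(a),np.cos(a)]);return o
E
python3 - <<'E'
from st import *
st()
im=ctrl.capture("wrist");cv2.imwrite("pics/w1.png",im[:,:,::-1])
m=ctrl.camera_model("wrist");print(np.round(m["T"],4).tolist())
E
```

```text
{'t': 3.85, 'joint_positions': [0.006, 0.602, -0.826, 1.47, 0.451, 1.267, -0.714], 'eef_pos': [0.59, 0.262, 0.231], 'eef_rot': [[-0.154, 0.988, -0.0], [0.988, 0.154, 0.0], [0.0, -0.0, -1.0]], 'wrist_force': [0.148, -0.375, 0.427], 'finger_gap': 0.001}
tool x az 98.83020862359652
fix xy 0.0006850205833892241 0.23581131599133426
[[0.989, 0.1413, 0.0442, 0.5786], [0.1481, -0.9438, -0.2955, 0.3369], [-0.0001, 0.2988, -0.9543, 0.3757], [0.0, 0.0, 0.0, 1.0]]
```

View pics/w1.png

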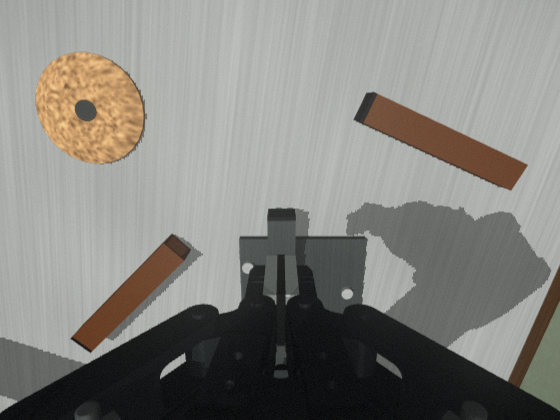

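Run:
```python
from st import *
o=ctrl.get_obs();a=np.radians(8.7)
def f(px,z):
    q=ray("wrist",px,z)*1e3;d=q[:2]-[624.5,28.5];print(px,np.round(q,1),"fix",np.round([d@[np.cos(a),np.sin(a)],d@[-np.sin(a),np.cos(a)]],1))
f((268,221),.04);f((295,221),.04);f((268,209),.01);f((295,209),.01);f((240,238),.01);f((365,238),.01);f((248,268),.01);f((347,294),.01)
print(proj("wrist",o["eef_pos"]))
```

```text
(268, 221) [583.1 216.6  40. ] fix [-12.5 192.2]
(295, 221) [611.5 220.9  40. ] fix [ 16.2 192.1]
(268, 209) [581.5 220.3  10. ] fix [-13.5 196.2]
(295, 209) [612.1 224.9  10. ] fix [ 17.4 196.1]
(240, 238) [553.7 179.9  10. ] fix [-47.1 160.4]
(365, 238) [699.5 201.8  10. ] fix [100.3 159.9]
(248, 268) [567.7 142.3  10. ] fix [-38.9 121.1]
(347, 294) [694.  124.9  10. ] fix [83.3 84.7]
[279.71052618 268.891333  ]
```

play_rows --dp '[[0,0.001,0.02],[0,0,0.03],[0,0,0.03],[0,0,0.03],[0,0,0.03],[0,0,0.03],[0,0,0.02],[0,0,0.011],[0,0,0.005],[0,0,0],[-0.005,0,0],[-0.005,0,0],[-0.005,0,0],[-0.004,0,0],[0,0,0]]' --dr '[[0,0,0],[0,0,0],[0,0,0],[0,0,0],[0,0,0],[0,0,0],[0,0,0],[0,0,0],[0,0,0],[0,0,0],[0,0,0],[0,0,0],[0,0,0],[0,0,0],[0,0,0]]' --fingers '[0,0,0,0,0,0,0,0,0,0,0,0,0,0,0]'

```text
t: 5.4
eef_pos: [0.5937, 0.2421, 0.0254]
eef_rot: [[-0.15, 0.989, 0.0], [0.989, 0.15, -0.001], [-0.001, 0.0, -1.0]]
wrist_force: [1.1, -0.6, 0.1]
finger_gap: -0.002
```

Run:
```python
from st import *
st()
im=ctrl.capture("wrist");cv2.imwrite("pics/w2.png",im[:,:,::-1])
```

```text
{'t': 5.4, 'joint_positions': [-0.025, 0.797, -0.709, 1.678, 0.632, 0.909, -0.837], 'eef_pos': [0.594, 0.242, 0.025], 'eef_rot': [[-0.15, 0.989, 0.0], [0.989, 0.15, -0.001], [-0.001, 0.0, -1.0]], 'wrist_force': [1.065, -0.569, 0.077], 'finger_gap': -0.002}
tool x az 98.64085997209749
fix xy 0.0018461873587297041 0.2158268307704879
```

View pics/w2.png

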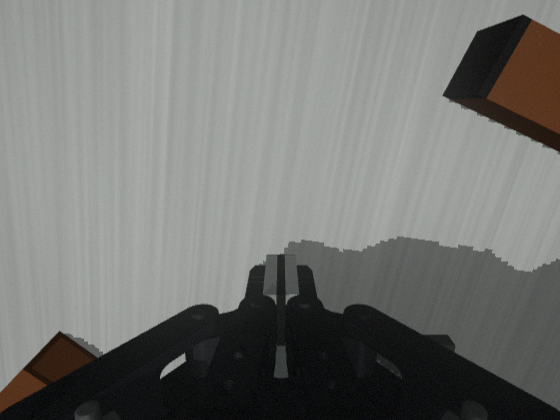

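play_rows --dp '[[-0.004,0,0],[-0.004,0,0],[-0.004,0,0],[-0.004,0,0],[-0.004,0,0],[-0.004,0,0],[-0.004,0,0],[-0.004,0,0],[-0.004,0,0],[-0.004,0,0],[-0.004,0,0]]' --dr '[[0,0,0],[0,0,0],[0,0,0],[0,0,0],[0,0,0],[0,0,0],[0,0,0],[0,0,0],[0,0,0],[0,0,0],[0,0,0]]' --fingers '[0,0,0,0,0,0,0,0,0,0,0]'

```text
t: 6.55
eef_pos: [0.5999, 0.1996, 0.0253]
eef_rot: [[-0.152, 0.988, -0.0], [0.988, 0.152, -0.0], [-0.0, -0.0, -1.0]]
wrist_force: [0.1, 2.4, -0.8]
finger_gap: -0.002
```

play_rows --dp '[[-0.002,0,0],[-0.002,0,0],[-0.002,0,0]]' --dr '[[0,0,0],[0,0,0],[0,0,0]]' --fingers '[0,0,0]'

```text
t: 6.85
eef_pos: [0.6008, 0.194, 0.0253]
eef_rot: [[-0.152, 0.988, -0.0], [0.988, 0.152, 0.0], [0.0, 0.0, -1.0]]
wrist_force: [0.6, 2.2, -1.5]
finger_gap: 0.002
```

Run:
```python
from st import *
st()
im=ctrl.capture("side");cv2.imwrite("pics/s3.png",cv2.resize(im[160:280,210:310],None,fx=5,fy=5,interpolation=cv2.INTER_CUBIC)[:,:,::-1])
```

```text
{'t': 6.85, 'joint_positions': [0.058, 0.786, -0.713, 1.705, 0.635, 0.896, -0.77], 'eef_pos': [0.601, 0.194, 0.025], 'eef_rot': [[-0.152, 0.988, -0.0], [0.988, 0.152, 0.0], [0.0, 0.0, -1.0]], 'wrist_force': [0.616, 2.175, -1.511], 'finger_gap': 0.002}
tool x az 98.73049799860635
fix xy 0.0015626298894045525 0.16714199740323393
```

View pics/s3.png

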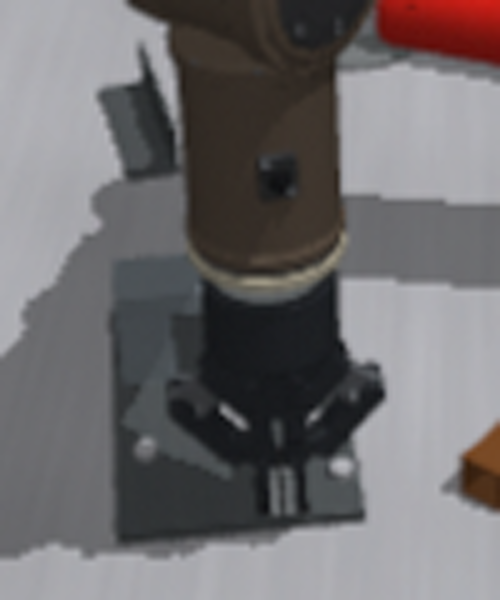

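play_rows --dp '[[-0.002,0,0],[-0.0015,0,0],[-0.001,0,0],[-0.001,0,0],[-0.001,0,0]]' --dr '[[0,0,0],[0,0,0],[0,0,0],[0,0,0],[0,0,0]]' --fingers '[0,0,0,0,0]'

```text
t: 7.4
eef_pos: [0.6018, 0.1875, 0.0253]
eef_rot: [[-0.152, 0.988, 0.0], [0.988, 0.152, 0.0], [0.0, 0.0, -1.0]]
wrist_force: [-0.3, 3.2, -0.5]
finger_gap: 0.001
```

play_rows --dp '[[-0.001,0,0],[-0.001,0,0]]' --dr '[[0,0,0],[0,0,0]]' --fingers '[0,0]'

```text
t: 7.6
eef_pos: [0.6021, 0.1855, 0.0253]
eef_rot: [[-0.152, 0.988, -0.0], [0.988, 0.152, -0.0], [-0.0, -0.0, -1.0]]
wrist_force: [-0.9, 2.5, 0.2]
finger_gap: -0.003
```

play_rows --dp '[[-0.001,0,0],[-0.001,0,0]]' --dr '[[0,0,0],[0,0,0]]' --fingers '[0,0]'

```text
t: 7.8
eef_pos: [0.6024, 0.1836, 0.0253]
eef_rot: [[-0.152, 0.988, 0.0], [0.988, 0.152, 0.0], [0.0, 0.0, -1.0]]
wrist_force: [-1.4, 6.5, -0.4]
finger_gap: -0.001
```

play_rows --dp '[[-0.0005,0,0],[0,0,0]]' --dr '[[0,0,0],[0,0,0]]' --fingers '[0,0]'

```text
t: 8.0
eef_pos: [0.6023, 0.1836, 0.0253]
eef_rot: [[-0.152, 0.988, -0.0], [0.988, 0.152, 0.001], [0.001, 0.0, -1.0]]
wrist_force: [-0.2, 4.6, -1.0]
finger_gap: -0.005
```

play_rows --dp '[[-0.0005,0,0],[0,0,0]]' --dr '[[0,0,0],[0,0,0]]' --fingers '[0,0]'

```text
t: 8.2
eef_pos: [0.6022, 0.1836, 0.0253]
eef_rot: [[-0.152, 0.988, -0.0], [0.988, 0.152, 0.001], [0.001, -0.0, -1.0]]
wrist_force: [-1.2, 6.4, -1.9]
finger_gap: -0.002
```

play_rows --dp '[[0.004,0,0],[0.008,0,0],[0,0,-0.02],[0,0,-0.04],[0,0,-0.04],[0,0,-0.04],[0,0,-0.04],[-0.032,0.004,0],[-0.032,0.004,0],[-0.032,0.004,0],[-0.032,0.004,0],[-0.032,0.004,0],[-0.032,0.004,0],[-0.032,0.004,0],[-0.032,0.004,0],[-0.032,0.004,0],[-0.032,0.004,0],[0,0,0]]' --dr '[[0,0,0],[0,0,0],[0,0,0],[0,0,0],[0,0,0],[0,0,0],[0,0,0],[0,0,0],[0,0,0],[0,0,0],[0,0,0],[0,0,0],[0,0,0],[0,0,0],[0,0,0],[0,0,0],[0,0,0],[0,0,0]]' --fingers '[0,0,0,0,0,0,0,0,0,0,0,0,0,0,0,0,0,0]'

```text
t: 10.0
eef_pos: [0.6892, -0.123, 0.2042]
eef_rot: [[-0.144, 0.99, -0.001], [0.99, 0.144, -0.004], [-0.004, -0.002, -1.0]]
wrist_force: [0.8, -0.3, 0.3]
finger_gap: 0.0
```

play_rows --dp '[[0,0,0],[0,0,0],[0,0,0],[0,0,0],[0,0,0],[0,0,0],[0,0,0],[0,0,0],[0,0,0],[0,0,0],[0,0,0],[0,0,0]]' --dr '[[0,0,-8.2],[0,0,-8.2],[0,0,-8.2],[0,0,-8.2],[0,0,-8.2],[0,0,-8.2],[0,0,-8.2],[0,0,-8.2],[0,0,-8.2],[0,0,-8.2],[0,0,-8.2],[0,0,0]]' --fingers '[0,0,0,0,0,0,0,0,0,0,0,0]'

```text
t: 11.2
eef_pos: [0.6886, -0.1157, 0.2049]
eef_rot: [[-0.988, -0.157, -0.001], [-0.157, 0.988, -0.0], [0.001, -0.0, -1.0]]
wrist_force: [0.6, 0.6, 0.4]
finger_gap: 0.0
```

Run:
```python
from st import *
st()
for n in ["wrist","side","scene"]:
    im=ctrl.capture(n)
    if n=="scene": im=cv2.resize(im[210:310,160:360],None,fx=4,fy=4,interpolation=cv2.INTER_CUBIC)
    if n=="side": im=cv2.resize(im[160:280,210:310],None,fx=5,fy=5,interpolation=cv2.INTER_CUBIC)
    cv2.imwrite(f"pics/{n}4.png",im[:,:,::-1])
```

```text
{'t': 11.2, 'joint_positions': [0.662, 0.83, -1.127, 1.342, 0.741, 1.416, 1.293], 'eef_pos': [0.689, -0.116, 0.205], 'eef_rot': [[-0.988, -0.157, -0.001], [-0.157, 0.988, -0.0], [0.001, -0.0, -1.0]], 'wrist_force': [0.583, 0.614, 0.356], 'finger_gap': 0.0}
tool x az -170.95389599838558
fix xy 0.04153648949157602 -0.15222192168396312
```

View pics/wrist4.png

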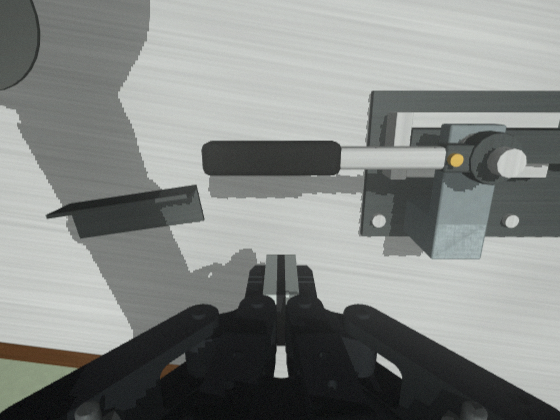

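View pics/side4.png

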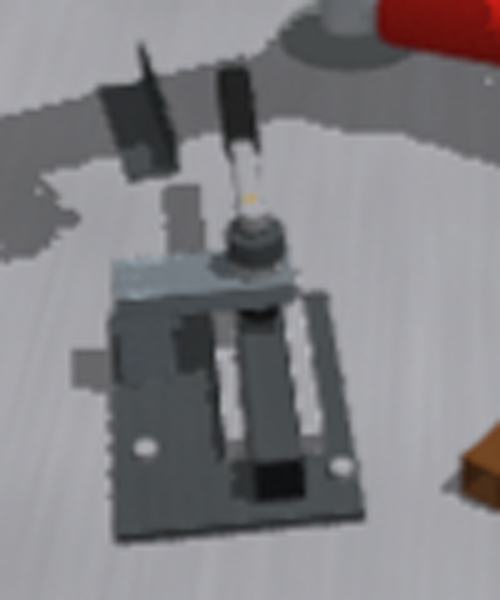

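View pics/scene4.png

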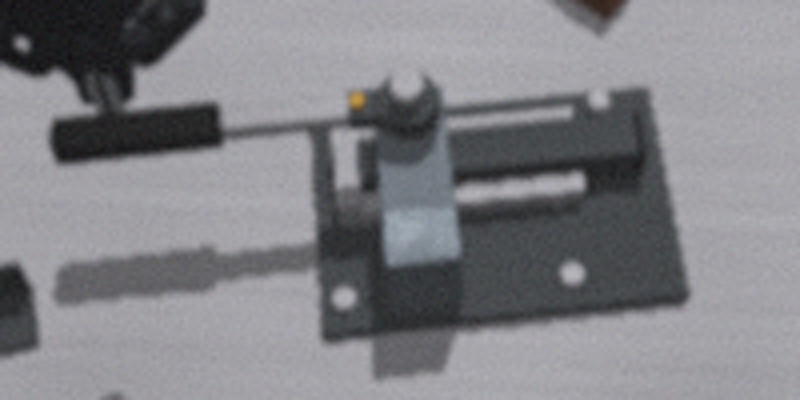

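Run:
```python
from st import *
a=np.radians(8.7)
def f(n,px,z,c="wrist"):
    q=ray(c,px,z)*1e3;d=q[:2]-[624.5,28.5];print(n,np.round(q,1),"fix",np.round([d@[np.cos(a),np.sin(a)],d@[-np.sin(a),np.cos(a)]],1))
f("gout",(203,158),.112);f("gin",(341,158),.112);f("mid+x",(272,175),.112);f("mid-x",(272,141),.112);f("pin",(457,160),.112)
f("cap top","","") if 0 else None
f("cap top -x",(210+303/5,160+459/5),.04,"side");f("cap top +x",(210+255/5,160+463/5),.04,"side")
f("cap bot -x",(210+305/5,160+498/5),.01,"side")
```

```text
gout [ 658.8 -176.6  112. ] fix [   2.9 -207.9]
gin [644.  -79.5 112. ] fix [   2.9 -109.7]
mid+x [ 663.6 -126.2  112. ] fix [  15.2 -158.9]
mid-x [ 639.6 -129.7  112. ] fix [  -9.  -158.7]
pin [632.9   2.6 112. ] fix [  4.4 -26.9]
cap top -x [586.4 169.1  40. ] fix [-16.4 144.7]
cap top +x [614.8 173.2  40. ] fix [ 12.3 144.5]
cap bot -x [586.2 170.6  10. ] fix [-16.4 146.2]
```

play_rows --dp '[[0,0,0.02],[0,0,0.03],[0,0,0.03],[0,0,0.025],[0,0,0.013],[0,0,0.005],[0.003,0,0],[0.004,0,0],[0.003,0,0],[0,0,0]]' --dr '[[0,0,0],[0,0,0],[0,0,0],[0,0,0],[0,0,0],[0,0,0],[0,0,0],[0,0,0],[0,0,0],[0,0,0]]' --fingers '[0,0,0,0,0,0,0,0,0,0]'

```text
t: 12.35
eef_pos: [0.6789, -0.1175, 0.0833]
eef_rot: [[-0.988, -0.155, 0.001], [-0.155, 0.988, -0.001], [-0.001, -0.001, -1.0]]
wrist_force: [-0.1, -0.8, 0.2]
finger_gap: 0.005
```

play_rows --dp '[[0.002,0,0],[0.002,0,0],[0.002,0,0],[0.002,0,0]]' --dr '[[0,0,0],[0,0,0],[0,0,0.76],[0,0,0.76]]' --fingers '[0,0,0,0]'

```text
t: 12.75
eef_pos: [0.6725, -0.1186, 0.0829]
eef_rot: [[-0.992, -0.127, 0.004], [-0.127, 0.992, 0.0], [-0.004, -0.0, -1.0]]
wrist_force: [8.2, -0.4, -0.8]
finger_gap: -0.0
```

Run:
```python
from st import *
st()
im=ctrl.capture("wrist");cv2.imwrite("pics/w5.png",im[:,:,::-1])
```

```text
{'t': 12.75, 'joint_positions': [0.678, 0.918, -1.063, 1.515, 0.837, 1.208, 1.176], 'eef_pos': [0.673, -0.119, 0.083], 'eef_rot': [[-0.992, -0.127, 0.004], [-0.127, 0.992, 0.0], [-0.004, -0.0, -1.0]], 'wrist_force': [8.182, -0.387, -0.766], 'finger_gap': -0.0}
tool x az -172.69066201639453
fix xy 0.025195707798369608 -0.15268728620480015
```

View pics/w5.png

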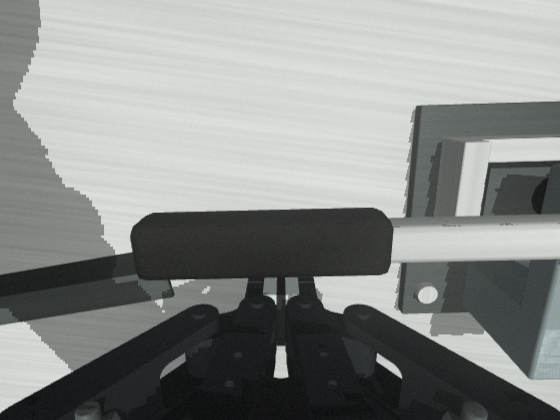

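play_rows --dp '[[0.0032,-0.0005,0],[0.0032,-0.0005,0],[0.0032,-0.0005,0],[0.0032,-0.0005,0],[0.0032,-0.0005,0],[0.0032,-0.0005,0],[0.0032,-0.0005,0],[0.0032,-0.0005,0]]' --dr '[[0,0,1.2],[0,0,1.2],[0,0,1.2],[0,0,1.2],[0,0,1.2],[0,0,1.2],[0,0,1.2],[0,0,1.2]]' --fingers '[0,0,0,0,0,0,0,0]'

```text
t: 13.6
eef_pos: [0.6477, -0.1242, 0.0831]
eef_rot: [[-0.999, 0.041, 0.005], [0.041, 0.999, 0.0], [-0.005, 0.0, -1.0]]
wrist_force: [6.9, -1.3, -1.6]
finger_gap: -0.003
```

```bash
cat > wr.py <<'E'
from st import *
import sys
o=st();a=np.radians(8.7);d=np.array(o["eef_pos"])[:2]-[.6245,.0285]
x=d@[np.cos(a),np.sin(a)];y=d@[-np.sin(a),np.cos(a)]
r=np.hypot(x,y);az=np.arctan2(-x,-y) # clockwise from -y
off=np.arcsin((.0125+.0115)/r) 
R=np.array(o["eef_rot"]);F=np.array(o["wrist_force"])
print("r",round(r,4),"handle angle est",round(az+off,3),"F tool",np.round(R.T@F,2))
E
python3 wr.py
```

```text
{'t': 13.6, 'joint_positions': [0.705, 0.876, -1.042, 1.582, 0.809, 1.161, 1.013], 'eef_pos': [0.648, -0.124, 0.083], 'eef_rot': [[-0.999, 0.041, 0.005], [0.041, 0.999, 0.0], [-0.005, 0.0, -1.0]], 'wrist_force': [6.854, -1.344, -1.638], 'finger_gap': -0.003}
tool x az 177.67530319365977
fix xy -0.0001240148976966353 -0.1544321291407055
r 0.1544 handle angle est 0.157 F tool [-6.89 -1.07  1.67]
```

play_rows --dp '[[0.0032,-0.0005,0],[0.0032,-0.0005,0],[0.0032,-0.0005,0],[0.0032,-0.0005,0],[0.0032,-0.0005,0],[0.0032,-0.0005,0],[0.0032,-0.0005,0],[0.0032,-0.0005,0]]' --dr '[[0,0,1.2],[0,0,1.2],[0,0,1.2],[0,0,1.2],[0,0,1.2],[0,0,1.2],[0,0,1.2],[0,0,1.2]]' --fingers '[0,0,0,0,0,0,0,0]'

```text
t: 14.4
eef_pos: [0.6222, -0.1256, 0.0832]
eef_rot: [[-0.978, 0.207, 0.005], [0.207, 0.978, -0.0], [-0.005, 0.001, -1.0]]
wrist_force: [8.5, -2.0, -1.5]
finger_gap: -0.001
```

```bash
python3 wr.py
```

```text
{'t': 14.4, 'joint_positions': [0.726, 0.832, -1.02, 1.651, 0.78, 1.111, 0.848], 'eef_pos': [0.622, -0.126, 0.083], 'eef_rot': [[-0.978, 0.207, 0.005], [0.207, 0.978, -0.0], [-0.005, 0.001, -1.0]], 'wrist_force': [8.475, -2.034, -1.466], 'finger_gap': -0.001}
tool x az 168.05860279764977
fix xy -0.025564090310653435 -0.15199995887932632
r 0.1541 handle angle est 0.323 F tool [-8.7  -0.24  1.51]
```

play_rows --dp '[[0.0032,-0.0005,0],[0.0032,-0.0005,0],[0.0032,-0.0005,0]]' --dr '[[0,0,1.2],[0,0,1.2],[0,0,1.2]]' --fingers '[0,0,0]'

```text
t: 14.7
eef_pos: [0.6127, -0.125, 0.0833]
eef_rot: [[-0.963, 0.268, 0.005], [0.268, 0.963, -0.0], [-0.005, 0.001, -1.0]]
wrist_force: [9.0, -1.4, -0.5]
finger_gap: 0.0
```

```bash
python3 wr.py
```

```text
{'t': 14.7, 'joint_positions': [0.732, 0.815, -1.011, 1.676, 0.769, 1.092, 0.786], 'eef_pos': [0.613, -0.125, 0.083], 'eef_rot': [[-0.963, 0.268, 0.005], [0.268, 0.963, -0.0], [-0.005, 0.001, -1.0]], 'wrist_force': [9.028, -1.423, -0.528], 'finger_gap': 0.0}
tool x az 164.45559993067673
fix xy -0.034933650442543866 -0.1499776848653616
r 0.154 handle angle est 0.385 F tool [-9.08  1.05  0.58]
```

play_rows --dp '[[0.0032,-0.0005,0],[0.0032,-0.0005,0]]' --dr '[[0,0,1.2],[0,0,1.2]]' --fingers '[0,0]'

```text
t: 14.9
eef_pos: [0.6063, -0.1244, 0.0833]
eef_rot: [[-0.951, 0.308, 0.005], [0.308, 0.951, -0.001], [-0.005, 0.001, -1.0]]
wrist_force: [8.2, -1.9, -1.4]
finger_gap: -0.003
```

play_rows --dp '[[0.0032,-0.0005,0],[0.0032,-0.0005,0]]' --dr '[[0,0,1.2],[0,0,1.2]]' --fingers '[0,0]'

```text
t: 15.1
eef_pos: [0.6, -0.1234, 0.0833]
eef_rot: [[-0.938, 0.348, 0.006], [0.348, 0.938, -0.001], [-0.005, 0.001, -1.0]]
wrist_force: [9.3, -3.4, -0.1]
finger_gap: -0.0
```

```bash
python3 wr.py
```

```text
{'t': 15.1, 'joint_positions': [0.737, 0.792, -0.999, 1.71, 0.754, 1.067, 0.702], 'eef_pos': [0.6, -0.123, 0.083], 'eef_rot': [[-0.938, 0.348, 0.006], [0.348, 0.938, -0.001], [-0.005, 0.001, -1.0]], 'wrist_force': [9.269, -3.446, -0.118], 'finger_gap': -0.0}
tool x az 159.64594050399302
fix xy -0.047237851698025274 -0.14646156583108488
r 0.1539 handle angle est 0.469 F tool [-9.89 -0.01  0.17]
```

play_rows --dp '[[0.0032,-0.0005,0],[0.0032,-0.0005,0]]' --dr '[[0,0,1.2],[0,0,1.2]]' --fingers '[0,0]'

```text
t: 15.3
eef_pos: [0.5937, -0.1222, 0.0833]
eef_rot: [[-0.922, 0.387, 0.006], [0.387, 0.922, -0.001], [-0.006, 0.002, -1.0]]
wrist_force: [8.7, -2.8, -2.3]
finger_gap: 0.001
```

play_rows --dp '[[0.0032,-0.0005,0]]' --dr '[[0,0,1.2]]' --fingers '[0]'

```text
t: 15.4
eef_pos: [0.5906, -0.1215, 0.0833]
eef_rot: [[-0.914, 0.406, 0.006], [0.406, 0.914, -0.001], [-0.006, 0.002, -1.0]]
wrist_force: [9.5, -4.2, -1.9]
finger_gap: -0.004
```

```bash
python3 wr.py
python3 - <<'E'
from h import *
for n in ["side","wrist"]:
    im=ctrl.capture(n)
    if n=="side": im=cv2.resize(im[160:280,210:310],None,fx=5,fy=5,interpolation=cv2.INTER_CUBIC)
    cv2.imwrite(f"pics/{n}6.png",im[:,:,::-1])
E
```

```text
{'t': 15.4, 'joint_positions': [0.739, 0.774, -0.99, 1.736, 0.742, 1.047, 0.638], 'eef_pos': [0.591, -0.121, 0.083], 'eef_rot': [[-0.914, 0.406, 0.006], [0.406, 0.914, -0.001], [-0.006, 0.002, -1.0]], 'wrist_force': [9.508, -4.174, -1.875], 'finger_gap': -0.004}
tool x az 156.03584401590774
fix xy -0.05620147716689107 -0.14314058913397243
r 0.1538 handle angle est 0.531 F tool [-10.37   0.04   1.93]
```

View pics/wrist6.png

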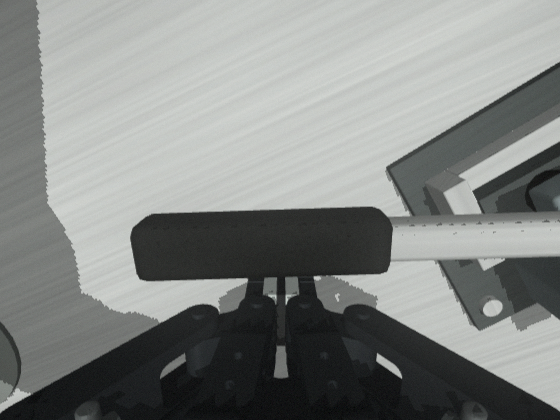

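View pics/side6.png

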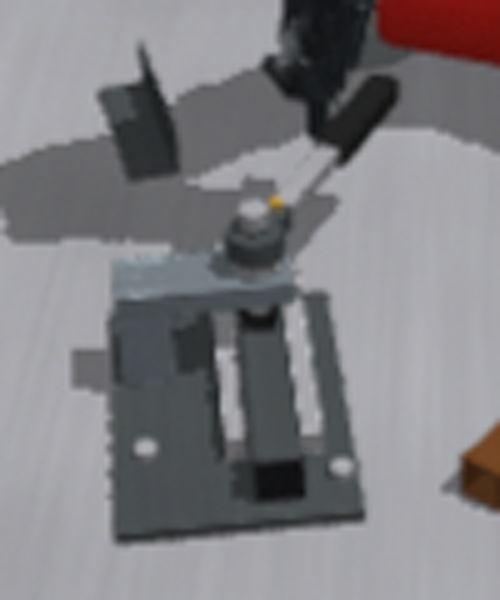

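play_rows --dp '[[0.0032,-0.0005,0]]' --dr '[[0,0,1.2]]' --fingers '[0]'

```text
t: 15.6
eef_pos: [0.5877, -0.1208, 0.0833]
eef_rot: [[-0.905, 0.425, 0.006], [0.425, 0.905, -0.001], [-0.006, 0.002, -1.0]]
wrist_force: [8.6, -3.4, -1.8]
finger_gap: 0.001
```

play_rows --dp '[[0.0032,-0.0005,0]]' --dr '[[0,0,1.2]]' --fingers '[0]'

```text
t: 15.7
eef_pos: [0.5845, -0.1199, 0.0833]
eef_rot: [[-0.896, 0.444, 0.006], [0.444, 0.896, -0.001], [-0.006, 0.002, -1.0]]
wrist_force: [9.6, -4.0, -1.0]
finger_gap: -0.003
```

play_rows --dp '[[0.0032,-0.0005,0]]' --dr '[[0,0,1.2]]' --fingers '[0]'

```text
t: 15.8
eef_pos: [0.5814, -0.119, 0.0833]
eef_rot: [[-0.886, 0.463, 0.006], [0.463, 0.886, -0.001], [-0.006, 0.002, -1.0]]
wrist_force: [10.4, -4.4, -1.9]
finger_gap: -0.0
```

```bash
python3 wr.py
```

```text
{'t': 15.8, 'joint_positions': [0.74, 0.756, -0.98, 1.761, 0.73, 1.028, 0.574], 'eef_pos': [0.581, -0.119, 0.083], 'eef_rot': [[-0.886, 0.463, 0.006], [0.463, 0.886, -0.001], [-0.006, 0.002, -1.0]], 'wrist_force': [10.425, -4.421, -1.937], 'finger_gap': -0.0}
tool x az 152.4230892730647
fix xy -0.06491162074894498 -0.13930278505912683
r 0.1537 handle angle est 0.593 F tool [-11.28   0.9    2.  ]
```

play_rows --dp '[[0.0032,-0.0005,0]]' --dr '[[0,0,1.2]]' --fingers '[0]'

```text
t: 15.9
eef_pos: [0.5784, -0.1181, 0.0833]
eef_rot: [[-0.876, 0.481, 0.006], [0.481, 0.877, -0.001], [-0.006, 0.002, -1.0]]
wrist_force: [9.9, -4.2, -1.2]
finger_gap: -0.0
```

play_rows --dp '[[0.0032,-0.0005,0]]' --dr '[[0,0,1.2]]' --fingers '[0]'

```text
t: 16.0
eef_pos: [0.5754, -0.1171, 0.0834]
eef_rot: [[-0.866, 0.5, 0.006], [0.5, 0.866, -0.001], [-0.006, 0.002, -1.0]]
wrist_force: [9.9, -4.1, -1.5]
finger_gap: 0.001
```

```bash
python3 wr.py
python3 - <<'E'
from h import *
for n in ["side","wrist"]:
    im=ctrl.capture(n)
    if n=="side": im=cv2.resize(im[160:280,210:310],None,fx=5,fy=5,interpolation=cv2.INTER_CUBIC)
    cv2.imwrite(f"pics/{n}7.png",im[:,:,::-1])
E
```

```text
{'t': 16.0, 'joint_positions': [0.74, 0.744, -0.974, 1.777, 0.722, 1.015, 0.532], 'eef_pos': [0.575, -0.117, 0.083], 'eef_rot': [[-0.866, 0.5, 0.006], [0.5, 0.866, -0.001], [-0.006, 0.002, -1.0]], 'wrist_force': [9.882, -4.109, -1.496], 'finger_gap': 0.001}
tool x az 150.01532521914234
fix xy -0.07056905668821303 -0.13645010196203328
r 0.1536 handle angle est 0.634 F tool [-10.6    1.38   1.56]
```

View pics/wrist7.png

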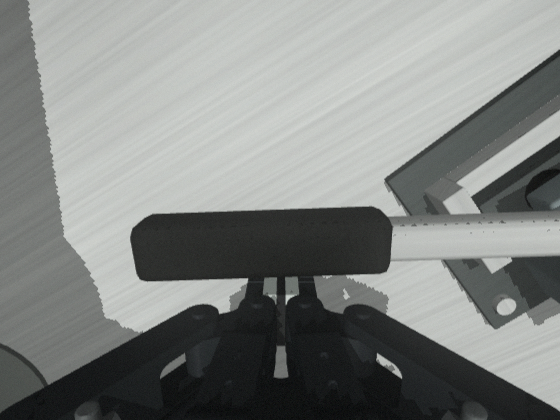

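play_rows --dp '[[0.0032,-0.0005,0]]' --dr '[[0,0,1.2]]' --fingers '[0]'

```text
t: 16.2
eef_pos: [0.5725, -0.116, 0.0833]
eef_rot: [[-0.856, 0.517, 0.006], [0.517, 0.856, -0.001], [-0.006, 0.002, -1.0]]
wrist_force: [9.3, -5.2, -2.0]
finger_gap: -0.001
```

play_rows --dp '[[0.0032,-0.0005,0]]' --dr '[[0,0,1.2]]' --fingers '[0]'

```text
t: 16.3
eef_pos: [0.5694, -0.1148, 0.0833]
eef_rot: [[-0.844, 0.536, 0.006], [0.536, 0.844, -0.001], [-0.006, 0.002, -1.0]]
wrist_force: [10.9, -6.3, -1.7]
finger_gap: -0.001
```

```bash
cat > gs.py <<'E'
from h import *
import glob,sys
def slope(im):
    g=cv2.cvtColor(im,cv2.COLOR_BGR2GRAY).astype(float)
    xs=np.arange(170,365,3);ys=[]
    for x in xs:
        c=cv2.GaussianBlur(g,(3,3),0)[190:235,x];d=np.diff(c);k=np.argmin(d)
        w=d[max(k-2,0):k+3];ys.append(190.5+(np.arange(max(k-2,0),k+3)[:len(w)]*w).sum()/w.sum())
    p=np.polyfit(xs,ys,1);r=np.array(ys)-np.polyval(p,xs);ok=abs(r)<1.5;p=np.polyfit(xs[ok],np.array(ys)[ok],1)
    return round(float(p[0]),4),round(float(np.polyval(p,270)),2)
for f in sys.argv[1:]:print(f,slope(cv2.imread(f)))
E
python3 wr.py
python3 - <<'E'
from h import *
for n in ["side","wrist"]:
    im=ctrl.capture(n)
    if n=="side": im=cv2.resize(im[160:280,210:310],None,fx=5,fy=5,interpolation=cv2.INTER_CUBIC)
    cv2.imwrite(f"pics/{n}8.png",im[:,:,::-1])
E
python3 gs.py pics/w5.png pics/wrist6.png pics/wrist7.png pics/wrist8.png
```

```text
{'t': 16.3, 'joint_positions': [0.739, 0.732, -0.967, 1.793, 0.714, 1.003, 0.489], 'eef_pos': [0.569, -0.115, 0.083], 'eef_rot': [[-0.844, 0.536, 0.006], [0.536, 0.844, -0.001], [-0.006, 0.002, -1.0]], 'wrist_force': [10.865, -6.292, -1.699], 'finger_gap': -0.001}
tool x az 147.61511200045473
fix xy -0.0761043667126955 -0.1333347933419193
r 0.1535 handle angle est 0.676 F tool [-12.53   0.5    1.77]
pics/w5.png (-0.0237, 209.4)
pics/wrist6.png (-0.0328, 209.36)
pics/wrist7.png (-0.035, 209.39)
pics/wrist8.png (-0.0363, 209.41)
```

View pics/side8.png

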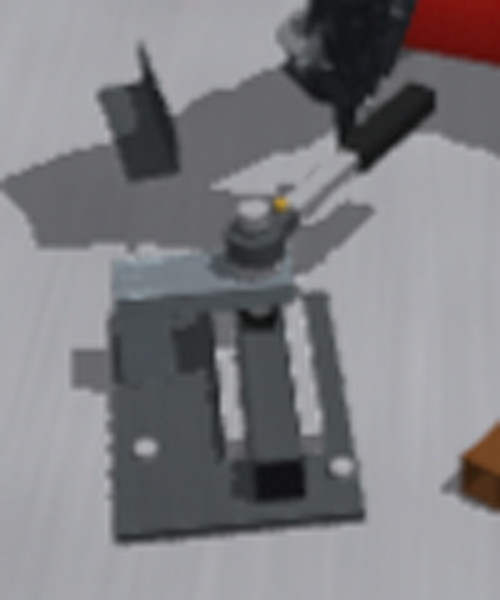

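play_rows --dp '[[0.0032,-0.0005,0]]' --dr '[[0,0,1.2]]' --fingers '[0]'

```text
t: 16.5
eef_pos: [0.5666, -0.1137, 0.0833]
eef_rot: [[-0.833, 0.553, 0.006], [0.553, 0.833, -0.002], [-0.006, 0.002, -1.0]]
wrist_force: [10.2, -5.3, -3.0]
finger_gap: 0.001
```

play_rows --dp '[[0.0032,-0.0005,0]]' --dr '[[0,0,1.2]]' --fingers '[0]'

```text
t: 16.6
eef_pos: [0.5635, -0.1124, 0.0833]
eef_rot: [[-0.821, 0.571, 0.006], [0.571, 0.821, -0.002], [-0.006, 0.002, -1.0]]
wrist_force: [10.6, -5.9, -0.7]
finger_gap: 0.002
```

```bash
cat > ck.sh <<'E'
python3 wr.py|tail -1
python3 - <<'E'
from h import *
im=ctrl.capture("wrist");cv2.imwrite("pics/wrist$1.png",im[:,:,::-1])
E
python3 gs.py pics/wrist$1.png
E
bash ck.sh 9
```

```text
r 0.1536 handle angle est 0.717 F tool [-12.07   1.17   0.78]
pics/wrist9.png (-0.0376, 209.47)
```

play_rows --dp '[[0.0032,-0.0005,0]]' --dr '[[0,0,1.2]]' --fingers '[0]'

```text
t: 16.75
eef_pos: [0.5606, -0.1112, 0.0833]
eef_rot: [[-0.809, 0.587, 0.006], [0.587, 0.809, -0.002], [-0.006, 0.002, -1.0]]
wrist_force: [10.3, -4.8, -2.5]
finger_gap: -0.0
```

play_rows --dp '[[0.0032,-0.0005,0]]' --dr '[[0,0,1.2]]' --fingers '[0]'

```text
t: 16.85
eef_pos: [0.5574, -0.1096, 0.0833]
eef_rot: [[-0.797, 0.605, 0.005], [0.605, 0.797, -0.002], [-0.005, 0.002, -1.0]]
wrist_force: [8.9, -5.7, -1.9]
finger_gap: 0.001
```

```bash
bash ck.sh 10
```

```text
r 0.1535 handle angle est 0.761 F tool [-10.54   0.88   2.01]
pics/wrist10.png (-0.0267, 209.48)
```

play_rows --dp '[[0.0032,-0.0005,0]]' --dr '[[0,0,1.2]]' --fingers '[0]'

```text
t: 17.0
eef_pos: [0.5544, -0.1081, 0.0832]
eef_rot: [[-0.784, 0.621, 0.005], [0.621, 0.784, -0.002], [-0.005, 0.002, -1.0]]
wrist_force: [8.3, -5.2, 0.2]
finger_gap: 0.0
```

play_rows --dp '[[0.0032,-0.0005,0]]' --dr '[[0,0,1.2]]' --fingers '[0]'

```text
t: 17.1
eef_pos: [0.5513, -0.1064, 0.0831]
eef_rot: [[-0.771, 0.637, 0.005], [0.637, 0.771, -0.002], [-0.005, 0.002, -1.0]]
wrist_force: [7.4, -5.1, -1.3]
finger_gap: 0.0
```

```bash
bash ck.sh 11;  python3 - <<'E'
from h import *
for n in ["side","scene"]:
    im=ctrl.capture(n)
    im=im[150:230,230:330] if n=="side" else im[190:270,180:300]
    cv2.imwrite(f"pics/{n}11.png",cv2.resize(im,None,fx=6,fy=6,interpolation=cv2.INTER_CUBIC)[:,:,::-1])
E
```

```text
r 0.1535 handle angle est 0.806 F tool [-8.94  0.74  1.34]
pics/wrist11.png (-0.0138, 209.48)
```

View pics/side11.png

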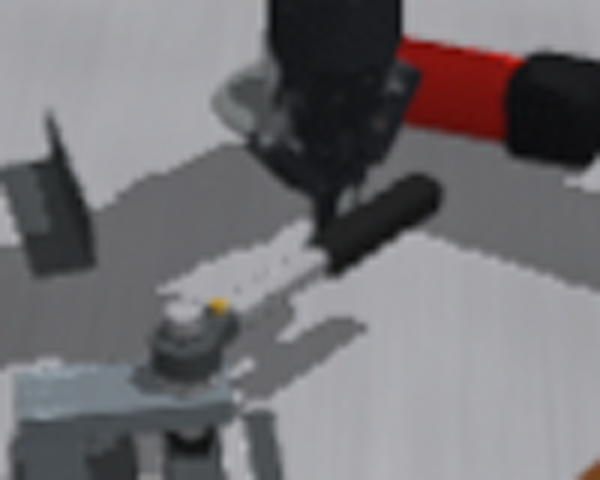

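View pics/scene11.png

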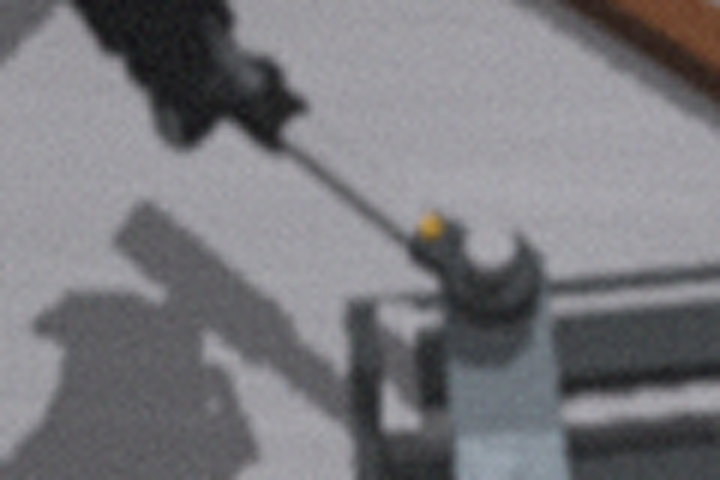

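play_rows --dp '[[0.0032,-0.0005,0]]' --dr '[[0,0,1.2]]' --fingers '[0]'

```text
t: 17.35
eef_pos: [0.5485, -0.1048, 0.083]
eef_rot: [[-0.757, 0.653, 0.004], [0.653, 0.757, -0.002], [-0.004, 0.002, -1.0]]
wrist_force: [7.1, -5.1, -1.0]
finger_gap: 0.001
```

```bash
bash ck.sh 12
```

```text
r 0.1534 handle angle est 0.827 F tool [-8.65  0.78  1.08]
pics/wrist12.png (-0.0087, 209.5)
```

play_rows --dp '[[-0.003,0,0],[-0.004,0,0],[-0.004,0,0],[-0.004,0,0],[-0.004,0,0],[-0.005,0,0],[-0.005,0,0],[-0.005,0,0],[0,0,0]]' --dr '[[0,0,0],[0,0,0],[0,0,0],[0,0,0],[0,0,0],[0,0,0],[0,0,0],[0,0,0],[0,0,0]]' --fingers '[0,0,0,0,0,0,0,0,0]'

```text
t: 18.3
eef_pos: [0.5721, -0.1257, 0.0821]
eef_rot: [[-0.759, 0.651, -0.0], [0.651, 0.759, -0.0], [0.0, -0.0, -1.0]]
wrist_force: [-0.2, -0.7, -0.7]
finger_gap: 0.002
```

```bash
python3 wr.py
python3 - <<'E'
from h import *
for n in ["wrist","side","scene"]:
    im=ctrl.capture(n)
    if n=="side": im=cv2.resize(im[160:280,210:310],None,fx=5,fy=5,interpolation=cv2.INTER_CUBIC)
    if n=="scene": im=cv2.resize(im[180:300,160:360],None,fx=4,fy=4,interpolation=cv2.INTER_CUBIC)
    cv2.imwrite(f"pics/{n}13.png",im[:,:,::-1])
E
```

```text
{'t': 18.3, 'joint_positions': [0.733, 0.728, -0.931, 1.777, 0.688, 0.999, 0.388], 'eef_pos': [0.572, -0.126, 0.082], 'eef_rot': [[-0.759, 0.651, -0.0], [0.651, 0.759, -0.0], [0.0, -0.0, -1.0]], 'wrist_force': [-0.233, -0.659, -0.733], 'finger_gap': 0.002}
tool x az 139.34916520162312
fix xy -0.07514176897613034 -0.14449092439140593
r 0.1629 handle angle est 0.627 F tool [-0.25 -0.65  0.73]
```

View pics/wrist13.png

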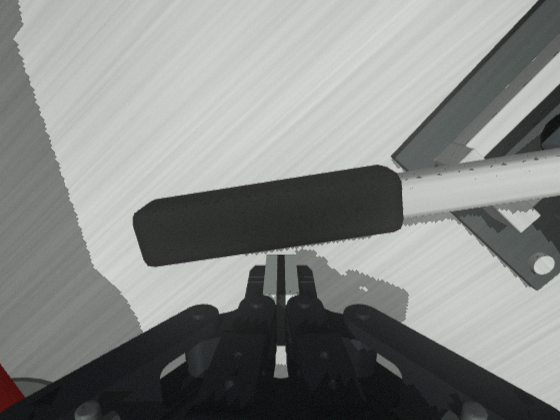

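View pics/side13.png

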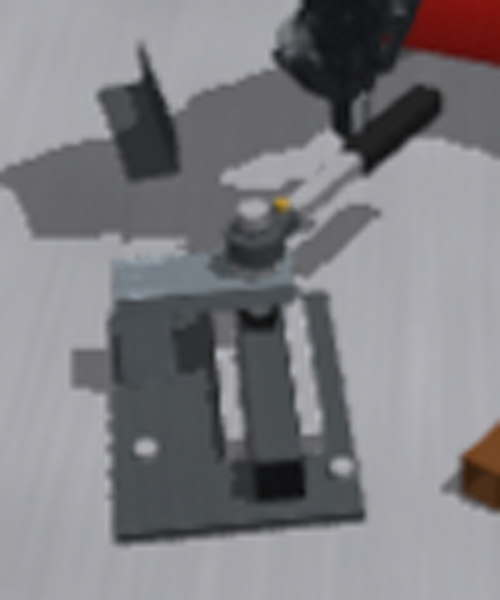

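Run:
```python
import cv2,numpy as np
from h import *
# same method for both images: top edge of grip; camera tilt/pose re tool fixed
im0=cv2.imread("pics/wrist12.png");im1=cv2.imread("pics/wrist13.png")
def edge(im,y0f):
    g=cv2.GaussianBlur(cv2.cvtColor(im,cv2.COLOR_BGR2GRAY).astype(np.float32),(3,3),0);P=[]
    for x in range(175,360,4):
        y0=int(y0f(x));c=g[y0-14:y0+15,x];k=np.argmin(np.diff(c));P.append((x,y0-14+k+.5))
    return np.array(P)
e0=edge(im0,lambda x:209);e1=edge(im1,lambda x:198-(x-160)*.145)
m=ctrl.camera_model("wrist")
for e,az in ((e0,np.degrees(np.arctan2(.653,-.757))),(e1,139.35)):
    Q=np.array([ray("wrist",p,.112,m)[:2] for p in e]);v=cv2.fitLine(Q.astype(np.float32),cv2.DIST_HUBER,0,.001,.001).ravel()
    w=np.degrees(np.arctan2(v[1],v[0]))%180;print("line az",w+(az-139.35))
```

```text
line az 49.89126757961742
line az 58.40244
```

play_rows --dp '[[-0.01,0,0],[-0.01,0,-0.01],[0,0,-0.03],[0,0,-0.04],[0,0,-0.04],[-0.02,0,-0.03],[-0.02,0,0],[0,0,0],[0,0,0]]' --dr '[[0,0,0],[0,0,0],[0,0,0],[0,0,0],[0,0,0],[0,0,0],[0,0,0],[0,0,0],[0,0,0]]' --fingers '[0,0,0,0,0,0,0,0,0]'

```text
t: 19.35
eef_pos: [0.6175, -0.1644, 0.2318]
eef_rot: [[-0.759, 0.651, -0.001], [0.651, 0.759, 0.0], [0.001, -0.0, -1.0]]
wrist_force: [-1.2, -0.7, -0.2]
finger_gap: 0.004
```

Run:
```python
from h import *
for n in ["wrist","side","scene"]:
    im=ctrl.capture(n)
    if n=="side": im=cv2.resize(im[160:280,210:310],None,fx=5,fy=5,interpolation=cv2.INTER_CUBIC)
    if n=="scene": im=cv2.resize(im[180:300,160:360],None,fx=4,fy=4,interpolation=cv2.INTER_CUBIC)
    cv2.imwrite(f"pics/{n}14.png",im[:,:,::-1])
```

```text
(no output)
```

View pics/wrist14.png

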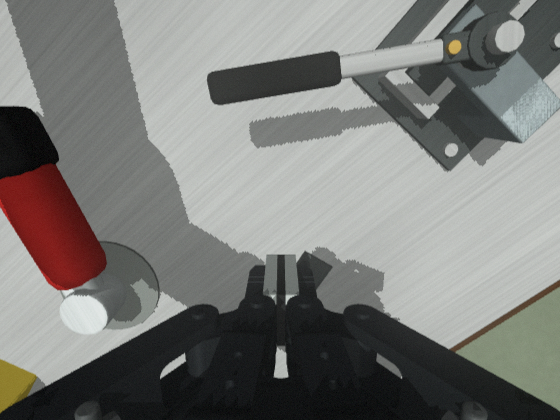

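View pics/side14.png

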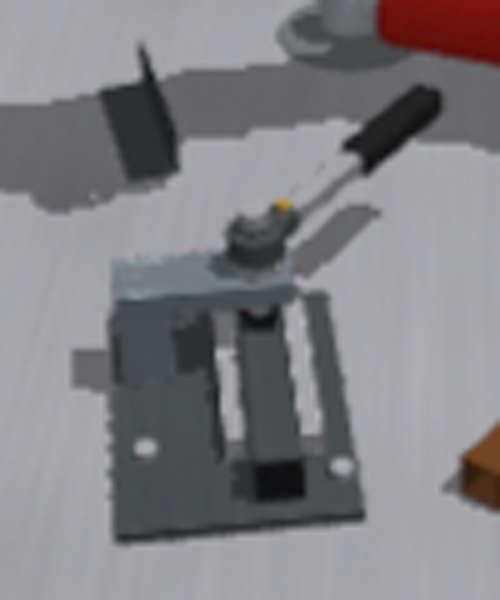

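View pics/scene14.png

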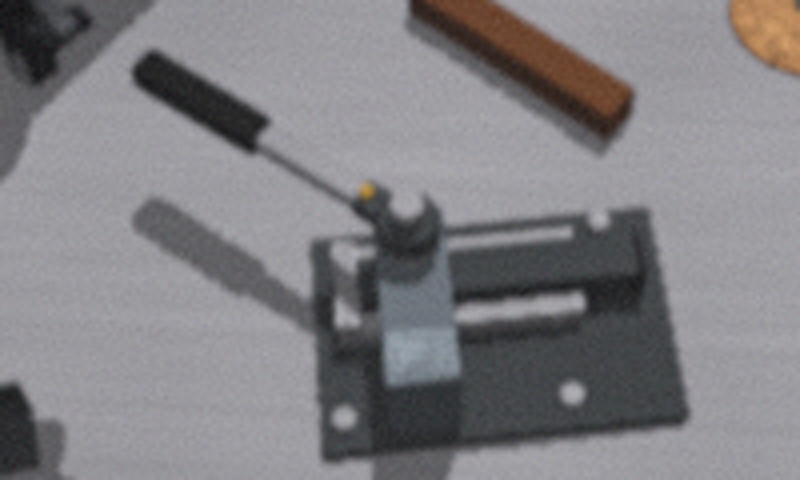

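```bash
python3 -c "
from cell import ctrl
print(ctrl.close_job())"
```

```text
the job is handed in; nothing more can be done
None
```

The tube is home against the end stop, the wrench clicked once and was let go, and I handed the job in at about 19.5 s of robot time.

- **Tube:** I pushed the dark steel tube by its cap until it stopped moving, at about 6 N. The side camera then put the cap about 145 mm along the fixture from the screw axis, which is what home should give. In the last pictures, after clamping, the cap is in the same place by eye.
- **Wrench:** I pushed the grip clockwise with the shut fingers. The screw turned about 0.7 rad.
    - **Click:** The push rose to about 12 N and then fell to 8.7 N as the handle clicked over. The handle sprang back 0.15 rad when I let go, so it tripped clearly and stayed short of 0.26.
    - **After release:** In the last pictures the screw, pin and grip are in line, so the handle is straight.
- **Other things:** The robot touched nothing at the end, and I saw no bystander moved in the last pictures.

**Checks that differed or were not made:**
- The push at the click read about 12 N, a little over the 11 N given; readings vary by about 0.7 N.
- I did not see the pad on the tube directly because the bridge hides it. That it clamps is judged from the click.

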